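Feed a mount panel under the trimmer guard with the push stick

TASK

Take the push stick from its cork pad and, with its nose behind the mount panel and never with the hand, push the panel along the lane under the yellow guard and past its sprung roller until it is fully home and square against the orange buffer of the blue gauge stop; press it there for a moment, gently, without ramming it. Then set the push stick gently back on the cork pad, blade down, and let go, leaving everything else on the bench where it is.

Things in the scene. Friction and masses are not known exactly. Their poses are not given: they have to be found in the camera images.
- trimmer: bench board trimmer, fixed. Origin: on the table under the lane's centre line, in the plane of the guard's entry face. Own +y is the feed direction, z up. Grey bed 160 (x) x 440 mm, y -245 to +195, top 20 mm above the table. Two aluminium fence rails along the bed, 12 mm high above it, leave a lane 96 mm wide (x -48 to +48).
- guard_entry (a point): middle of the low entry opening of the trimmer's yellow guard hood, on the bed surface. The opening is 20 mm high above the bed. The hood covers y 0 to +100 mm and x -76 to +76 mm of the trimmer, top 84 mm above the table; a grey box 75 mm high stands on its +x side.
- roller_axis (a point): middle of the axis of the free-turning sprung rubber roller inside the hood, across the lane: 75 mm past the entry, 18 mm radius, underside 7.5 mm above the bed. Pushed under it, the panel lifts it 2.5 mm against about 7 N: a hump of resistance as the leading edge meets it, about 9 mm before the axis, then a steady drag of several newtons.
- gauge_stop: blue gauge stop clamped across the lane beyond the guard, 88 (x) x 22 (y) x 24 mm high, fixed. Origin: on the bed, at the middle of the blue block's front face, which looks to its own -y; axes parallel to the trimmer's. Out of that face stands a stiff orange buffer bar, 80 mm wide, 1 to 15 mm above the bed, by 2 to 26 mm: set anew each time, not measured. The panel seats on the buffer.
- panel: paper-faced plywood mount panel, 90 (x) x 110 (y) x 10 mm thick, about 140 g, lying in the lane before the guard. Origin: centre of its underside. Leading edge at own y +55 mm, trailing edge at own y -55 mm; it is home when that leading edge bears on the stop's orange buffer.
- push_stick: push stick, about 160 g: pale wooden blade 190 (x) x 34 (y) x 12 mm high with an upright red handle 50 (x) x 20 (y) mm standing on it up to 72 mm above the underside. Origin: underside, below the middle of the handle. Own +x points to the blunt nose, whose end face is 130 mm ahead of the origin; the blade's heel is 60 mm behind it. Hold the handle across its 20 mm thickness.
- stick_nose (a point): middle of the push stick's nose end face, 130 mm ahead of its origin and 6 mm above its underside
- stick_pad: cork pad where the push stick lives, fixed, 250 (x) x 90 (y) x 6 mm. Origin: centre of its underside.
- cushion_weight: blue cushion weight, 84 mm wide, 44 mm high, origin under its centre; a bystander
- varnish_jar: amber jar, 52 mm wide, 70 mm high, origin under its centre; a bystander
- swab_cup: white cup of swab sticks, 60 mm wide, 130 mm high with the sticks, origin under its centre; a bystander
- brush: small brush lying on the table, origin under it; a bystander
- eraser_block: white eraser block 60 x 35 x 22 mm, origin under its centre; a bystander
- bone_folder: white flat folder 140 x 22 x 6 mm, origin under its centre; a bystander
- pigment_can: can, 60 mm wide, 55 mm high, origin under its centre; a bystander
Mind the look-alikes: they are no part of the job. Of the things shaped like the push_stick, the wooden one is meant.

How it is judged:
By the outcome, as a careful person would: the job done as asked, in the order asked, and still so for the second after the job is handed in, with the robot touching nothing.
It also fails if it takes over 72 s, if anything falls off the work surface, if the arm or the gripper's body presses on something with over 40 N, if the wrist force passes 120 N, or if a joint passes its speed limit or range.

ROBOT

A 6-joint arm with a two-finger parallel gripper is mounted at the origin on the work surface. World frame = base frame: x ahead of the robot, y to its left, z up, the work surface at z = 0. Lengths are in m, angles in degrees, forces in N, time in s.
With the tool pointing down it reaches from about 0.35 to 0.875 m from the base axis. Payload 4.2 kg.
Tool frame: the origin (TCP) lies at the very end of the fingers, on their centre line; the grasp point (between the pads) lies 19 mm behind it (r.grip_point_offset is the distance from the TCP to the grasp point, in m); z points along the fingers, y is the line along which they close (so a half turn about z gives the same grasp; the last joint's range is limited). The gripper opens to 87 mm and grips with 3 to 60 N. Pads are 19 mm wide; open, the fingers measure 117 mm over their backs; the gripper's body (75 mm by 190 mm) begins 51 mm behind the grasp point.
Start: joints at [14.817, 22.042, 0.453, 0, -68.411, -14.817], TCP at [0.625, 0, 0.223] pointing down, gripper open.
Joint ranges: [-179.83, 179.83], [-69.29, 118.12], [-61.27, 80.66], [-181.25, 117.63], [-171.15, -9.14], [-177.46, 177.46]. Speed limits (degrees/s): [159.86, 159.86, 180, 180, 180, 180].

INTERFACE

Orientations are given as a 3x3 rotation matrix whose columns are the frame's x, y, z axes.
In Python, from station import r gives the robot as it stands.
- The arm moves only by the tool move_arm, never from a script. Its argument "series" is a list of rows, each a list of 3 entries, a list of its own where there are three numbers: the turn, a rotation vector about the tool's x, y, z as a fraction of full scale, then the shift along the tool's x, y, z as a fraction of full scale, then the opening, from 0 (shut) to 1 (fully open). A call has 1 to 12 rows; each row shifts and turns the commanded pose from where the row before left it, along the tool's axes as they then stand; what a row does not reach is not made up. Full scale, the value 1, is 0.5 m for a shift and 0.1 rad for a turn. A row lasts 1/10 s, in which the tool goes at most 50 mm and 8.59 degrees, less where a joint would pass 70% of its speed; a pose out of reach is approached as far as the arm can. A call with a number of a shift or a turn outside -1 to 1 is refused whole. A call with a gripper value outside its range is refused whole. The fingers move at their own pace and stop on an object; the grip force is fixed at half the most. Time passes only in rows, so rows that do not move let the fingers close. It gives the time, the measured TCP pose, the force, the opening and the grip force at its end, in the units of the state.
- r.sense(): the state, without advancing time (a new reading comes with each control period).
- r.capture(name): name is "scene" or "side" or "wrist"; returns a dict with "img" (400x640x3 uint8, red, green, blue), "fx", "fy", "cx", "cy" (pixels), "origin" and "orientation" of the camera in the world. Camera axes: x right, y up, looking along -z (the intrinsics and any distortion apply to the point x, -y, -z); pixel columns grow to the right and rows downward; lengths in m; the calibration is good to about 2 mm. The wrist camera is an equidistant fisheye: a pixel r from the principal point sees the ray r / f radians off the axis. A picture is of the moment at which its call begins. There is no depth.
- r.finish_job(): hands the job in; it is judged then, once.
Trained networks look in the newest picture that a camera, given by its name, has taken for a name from the list of things; names that differ only in an ending like _2 or _b are one class to them, and where a whole thing is asked for, a point or a joint stands for the part that bears it (a point fixed in the world has none). Each returns a list of dicts, best first, with "score" (0 to 1); they miss things now and then, are a little off and sometimes report something else, mostly with a low value. They report only what shows in the picture. A call takes as long as a camera call. They do not tell look-alikes from the thing itself.
- r.cut_out(target, camera): "pixels" (400x640 bool, what is visible of it) and "centre" ([column, row] in pixels, amid what is visible of it).
- r.pinpoint(target, camera): "centre" ([column, row] in pixels: a listed point, or the origin of a listed thing).
The state is a dict: "time_s": time; "joints": joint angles; "joint_velocities": joint speeds; "effort": joint torques, N m; "tcp_pos": TCP position; "ee_rot": TCP orientation; "wrist_force": force on the tool from outside, world axes, zero at the start; "moment": the same for the moment, N m; "gripper_width": opening from 0.0 (shut) to 1.0 (fully open); "gripper_force": force on a finger pad.
Only numpy, scipy, OpenCV 4.12 (cv2) and the standard library are available. Lean on these libraries where they do the work, as an engineer would, in place of code of your own. Each camera call takes 0.05 s, during which the arm holds its last target. There are 200 camera calls.

## Working session

There is one attempt and no reset: what is moved stays moved. The work goes in short steps, Python scripts to look and compute and a tool call to move; the robot and the scene stay as the last step left them, time stands still between calls to the robot, and variables do not carry over. Pictures are saved under pics/ and viewed, at most 10 in all, crops included, and the job is handed in when it is done.

Besides the shell and the picture viewer there is one more tool, called after ">>>" by a JSON object that holds its "op" and its "data", one argument or row to a line. move_arm: Moves the arm, as the interface text tells. Its arguments: {"type":"object","properties":{"series":{"type":"array"}},"required":["series"]}

```bash
mkdir -p pics; ls
cat > h.py <<'E'
import numpy as np, cv2
from station import r
def cap(n,f=None):
    c=r.capture(n)
    if f: cv2.imwrite('pics/'+f,c['img'][:,:,::-1])
    return c
def ray(c,uv,fish=False):
    u,v=uv; x=(u-c['cx'])/c['fx']; y=(v-c['cy'])/c['fy']
    if fish:
        t=np.hypot(x,y); s=np.sin(t)/t if t>1e-9 else 1; d=np.array([x*s,-y*s,-np.cos(t)])
    else: d=np.array([x,-y,-1.])
    d=np.array(c['orientation'])@d
    return np.array(c['origin']),d/np.linalg.norm(d)
def atz(c,uv,z,fish=False):
    o,d=ray(c,uv,fish); return o+d*(z-o[2])/d[2]
def tri(rs):
    A=0;b=0
    for o,d in rs:
        P=np.eye(3)-np.outer(d,d);A=A+P;b=b+P@o
    p=np.linalg.solve(A,b)
    return p,[np.linalg.norm((np.eye(3)-np.outer(d,d))@(p-o)) for o,d in rs]
E
python3 - <<'E'
from h import *
cs={n:cap(n,n+'0.png') for n in('scene','side','wrist')}
for n,c in cs.items(): print(n,c['fx'],c['cx'],c['cy'],np.round(c['origin'],3),[k for k in c])
for t in ['push_stick','stick_nose','stick_pad','panel','guard_entry','roller_axis','gauge_stop','trimmer']:
    for n in cs:
        print(t,n,[(np.round(x['centre'],1).tolist(),round(x['score'],2)) for x in r.pinpoint(t,n)][:3])
s=r.sense();print(s['tcp_pos'],s['ee_rot'],s['time_s'])
E
```

```text
pics
scene 370.81857277542025 307.39882301474717 199.0707174380435 [ 0.937 -0.67   1.046] ['img', 'fx', 'fy', 'cx', 'cy', 'origin', 'orientation']
side 474.78397658921784 317.872737159151 201.57357789507648 [-0.205  0.837  1.273] ['img', 'fx', 'fy', 'cx', 'cy', 'origin', 'orientation']
wrist 309.70691628693146 319.22438167189256 202.936308249708 [ 0.625 -0.065  0.383] ['img', 'fx', 'fy', 'cx', 'cy', 'origin', 'orientation']
push_stick scene [([282.7, 141.4], 0.83), ([276.1, 185.3], 0.76), ([304.4, 210.9], 0.72)]
push_stick side [([340.1, 251.2], 0.97), ([317.5, 334.6], 0.67), ([252.0, 276.5], 0.66)]
push_stick wrist []
stick_nose scene [([260.0, 163.7], 0.87), ([256.5, 146.6], 0.79)]
stick_nose side [([355.3, 284.3], 0.84), ([357.6, 313.8], 0.58)]
stick_nose wrist []
stick_pad scene []
stick_pad side [([261.8, 285.0], 0.55)]
stick_pad wrist [([404.9, 133.8], 0.58)]
panel scene [([289.8, 235.3], 0.8)]
panel side [([343.1, 192.7], 0.77), ([322.1, 215.1], 0.41)]
panel wrist [([404.6, 135.1], 0.65)]
guard_entry scene [([304.8, 212.5], 0.78), ([317.8, 194.2], 0.66)]
guard_entry side [([321.9, 205.2], 0.79)]
guard_entry wrist [([407.0, 226.3], 0.82), ([396.7, 218.4], 0.42)]
roller_axis scene [([318.3, 191.8], 0.72)]
roller_axis side [([304.0, 214.4], 0.6)]
roller_axis wrist []
gauge_stop scene [([229.7, 362.2], 0.57), ([326.2, 185.6], 0.42)]
gauge_stop side [([284.4, 231.5], 0.72)]
gauge_stop wrist []
trimmer scene [([303.9, 214.2], 0.92)]
trimmer side [([324.3, 213.4], 0.95), ([340.5, 188.3], 0.59)]
trimmer wrist [([397.5, 214.4], 0.91)]
[6.24968528e-01 2.44326025e-05 2.22556694e-01] [[ 1.99969093e-05 -1.00000000e+00 -2.01891035e-05]
 [-1.00000000e+00 -1.99969591e-05  2.46611456e-06]
 [-2.46651828e-06  2.01890542e-05 -1.00000000e+00]] 1.35
```

Run:
```python
import cv2
for n,(x0,x1,y0,y1) in {'scene':(150,470,90,290),'side':(180,500,140,390)}.items():
    i=cv2.imread(f'pics/{n}0.png')[y0:y1,x0:x1]
    cv2.imwrite(f'pics/{n}0c.png',cv2.resize(i,None,fx=2.4,fy=2.4,interpolation=cv2.INTER_CUBIC))
```

```text
(no output)
```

View pics/scene0c.png

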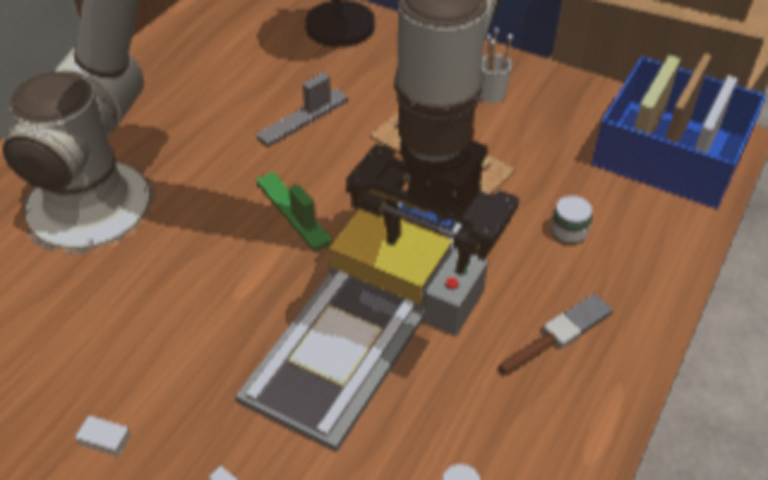

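View pics/side0c.png

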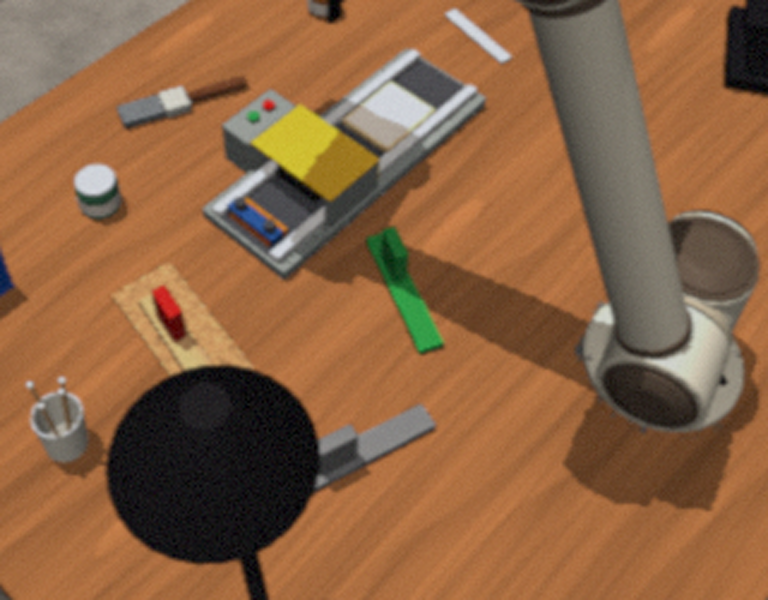

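The views show the trimmer with the yellow guard, the panel before it and the blue stop beyond it. The wooden stick with the red handle lies on the cork pad (side, about (251,270)). It is partly hidden by the arm in one view and the lamp in the other. The green and grey sticks are decoys.

```bash
cat > e.py <<'E'
from h import *
E
python3 - <<'E'
from h import *
c=cap('side')
s=cap('scene')
f=lambda p:(p[0]/2.4+180,p[1]/2.4+140)
g=lambda p:(p[0]/2.4+150,p[1]/2.4+90)
print('bed corners side z.02',[np.round(atz(c,f(p),.02),3)[:2] for p in [(206,210),(285,265),(412,52),(485,97)]])
print('bed entry corners scene',[np.round(atz(s,g(p),.02),3)[:2] for p in [(240,396),(336,440)]])
print('handle top, base ',np.round(atz(c,f((165,292)),.078),3),np.round(atz(c,f((176,320)),.078),3),np.round(atz(c,(252,276.5),.006),3))
print('pad corners',[np.round(atz(c,f(p),.006),3)[:2] for p in [(113,293),(172,264)]])
print('pad corners scene',[np.round(atz(s,g(p),.006),3)[:2] for p in [(373,135),(400,110),(513,170)]])
print('entry',np.round(atz(c,(321.9,205.2),.02),3),np.round(atz(s,(304.8,212.5),.02),3))
print('trimmer',np.round(atz(c,(324.3,213.4),.0),3),np.round(atz(s,(303.9,214.2),.0),3))
print('stop',np.round(atz(c,(284.4,231.5),.02),3))
print('panel',np.round(atz(c,(343.1,192.7),.02),3),np.round(atz(s,(289.8,235.3),.02),3))
E
```

```text
bed corners side z.02 [array([0.586, 0.244]), array([0.441, 0.234]), array([ 0.584, -0.192]), array([ 0.44 , -0.194])]
bed entry corners scene [array([ 0.447, -0.193]), array([ 0.595, -0.187])]
handle top, base  [0.49  0.395 0.078] [0.45  0.413 0.078] [0.483 0.398 0.006]
pad corners [array([0.581, 0.417]), array([0.56 , 0.332])]
pad corners scene [array([0.329, 0.375]), array([0.337, 0.459]), array([0.582, 0.413])]
entry [0.518 0.044 0.02 ] [0.513 0.049 0.02 ]
trimmer [0.497 0.053 0.   ] [0.506 0.054 0.   ]
stop [0.529 0.213 0.02 ]
panel [ 0.503 -0.051  0.02 ] [ 0.518 -0.063  0.02 ]
```

View pics/wrist0.png

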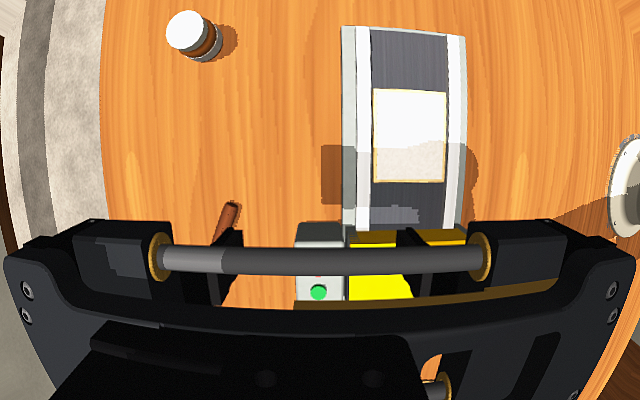

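Run:
```python
from h import *
c=cap('side');s=cap('scene')
print('lamp',tri([ray(c,(269,333)),ray(s,(291.5,100))]))
print('lamp side rays at z', [np.round(atz(c,(269,333),z),2) for z in (0,.3,.5,.8)],[np.round(atz(s,(291.5,100),z),2) for z in (0,.3,.5)])
f=lambda p:(p[0]/2.4+180,p[1]/2.4+140)
print('cup',np.round(atz(c,f((65,455)),0),3))
i=cv2.imread('pics/scene0.png')[0:200,150:450]
cv2.imwrite('pics/sc1.png',cv2.resize(i,None,fx=2.6,fy=2.6,interpolation=cv2.INTER_CUBIC))
```

```text
lamp (array([0.22610449, 0.50398399, 0.13431953]), [np.float64(0.03490737718063643), np.float64(0.03490737718063652)])
lamp side rays at z [array([0.31, 0.49, 0.  ]), array([0.19, 0.57, 0.3 ]), array([0.11, 0.62, 0.5 ]), array([-0.01,  0.71,  0.8 ])] [array([0.09, 0.65, 0.  ]), array([0.34, 0.27, 0.3 ]), array([0.5 , 0.02, 0.5 ])]
cup [0.446 0.602 0.   ]
```

View pics/sc1.png

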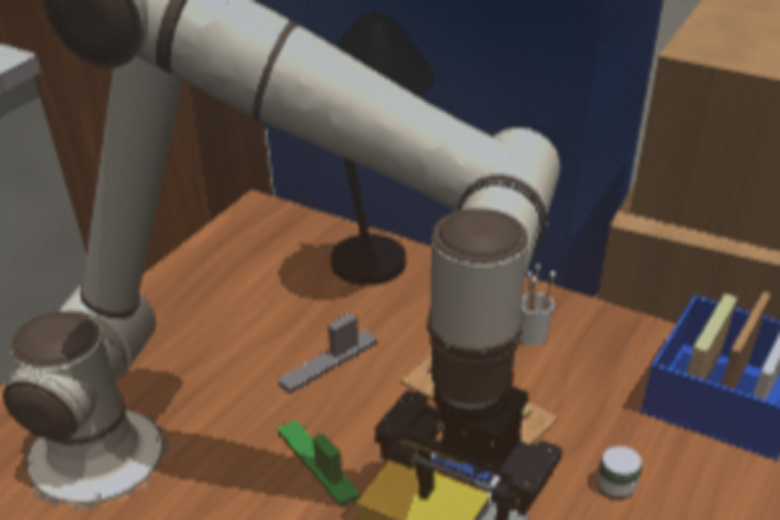

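Lamp base is at about (0.09, 0.65), well clear of the arm's way. Moving to look at the pad from close by.

>>> {"op": "move_arm", "data": {
  "series": [
    [[0,0,0],[-0.078,0.026,-0.008],1],
    [[0,0,0],[-0.078,0.026,-0.008],1],
    [[0,0,0],[-0.078,0.026,-0.008],1],
    [[0,0,0],[-0.078,0.026,-0.008],1],
    [[0,0,0],[-0.078,0.026,-0.008],1],
    [[0,0,0],[-0.078,0.026,-0.008],1],
    [[0,0,0],[-0.078,0.026,-0.008],1],
    [[0,0,0],[-0.078,0.026,-0.008],1],
    [[0,0,0],[-0.078,0.026,-0.008],1],
    [[0,0,0],[-0.078,0.026,-0.008],1],
    [[0,0,0],[-0.078,0.026,-0.008],1],
    [[0,0,0],[-0.078,0.026,-0.008],1]
  ]
}}

```text
time_s: 2.75
tcp_pos: [0.4682, 0.4696, 0.2709]
ee_rot: [[0.0, -1.0, 0.0], [-1.0, -0.0, 0.0], [-0.0, -0.0, -1.0]]
wrist_force: [-0.1, -0.4, 0.4]
gripper_width: 0.999
gripper_force: 0.0
```

Run:
```python
from h import *
w=cap('wrist','w1.png');s=cap('scene','s1.png');c=cap('side','d1.png')
print(r.sense()['tcp_pos'],r.sense()['joints'])
cs=dict(wrist=w,scene=s,side=c)
for t,z in dict(push_stick=.006,stick_nose=.012,stick_pad=0,guard_entry=.02,panel=.02,gauge_stop=.02).items():
    for n in cs:
        print(t,n,[(np.round(x['centre'],1).tolist(),round(x['score'],2),np.round(atz(cs[n],x['centre'],z,n=='wrist'),3)[:2]) for x in r.pinpoint(t,n)][:3])
```

```text
[0.46783765 0.47020349 0.26989748] [ 5.90805515e+01  2.44450958e+01  1.09440650e+01 -1.00609135e-02
 -7.65235596e+01 -5.88865037e+01]
push_stick wrist [([494.5, 128.6], 0.88, array([0.201, 0.393])), ([311.9, 126.1], 0.65, array([0.479, 0.402]))]
push_stick scene [([275.6, 184.8], 0.7, array([0.341, 0.122])), ([342.9, 156.4], 0.65, array([0.496, 0.395])), ([279.5, 135.6], 0.57, array([0.194, 0.38 ]))]
push_stick side [([315.1, 337.0], 0.82, array([0.204, 0.407])), ([250.5, 274.6], 0.63, array([0.492, 0.396])), ([342.9, 250.7], 0.63, array([0.343, 0.13 ]))]
stick_nose wrist [([400.6, 147.5], 0.91, array([0.356, 0.429])), ([510.8, 56.1], 0.86, array([0.173, 0.275])), ([480.5, 1.9], 0.66, array([0.223, 0.193]))]
stick_nose scene [([318.2, 138.4], 0.86, array([0.355, 0.44 ])), ([262.7, 162.7], 0.61, array([0.231, 0.196])), ([258.9, 147.6], 0.57, array([0.165, 0.265]))]
stick_nose side [([358.3, 316.0], 0.85, array([0.155, 0.275])), ([355.7, 282.3], 0.68, array([0.234, 0.194]))]
stick_pad wrist [([335.4, 124.6], 0.93, array([0.447, 0.4  ]))]
stick_pad scene [([335.0, 157.0], 0.59, array([0.466, 0.382]))]
stick_pad side [([257.2, 281.7], 0.64, array([0.461, 0.397]))]
guard_entry wrist [([155.0, 88.9], 0.26, array([0.707, 0.336]))]
guard_entry scene []
guard_entry side [([321.5, 208.4], 0.71, array([0.509, 0.055])), ([247.8, 274.6], 0.54, array([0.49 , 0.407]))]
panel wrist [([155.6, 88.2], 0.64, array([0.706, 0.335]))]
panel scene [([290.2, 232.4], 0.72, array([ 0.513, -0.052]))]
panel side [([341.6, 192.3], 0.74, array([ 0.508, -0.049])), ([251.6, 277.4], 0.67, array([0.474, 0.405]))]
gauge_stop wrist []
gauge_stop scene [([324.8, 186.8], 0.63, array([0.517, 0.194])), ([233.5, 362.9], 0.53, array([ 0.604, -0.49 ]))]
gauge_stop side [([286.8, 233.6], 0.83, array([0.517, 0.214]))]
```

View pics/w1.png

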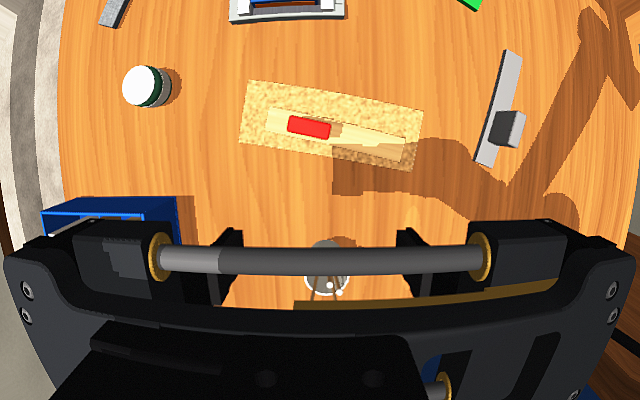

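The wrist view shows the pad and the stick plainly: red handle around (309,127), blade from the heel at (267,120) to the nose at (404,150), and the swab cup right under the gripper. Next I measure the handle.

```bash
python3 - <<'E'
from h import *
w=cap('wrist');s=cap('scene');c=cap('side')
def red(im,box):
    h=cv2.cvtColor(im,cv2.COLOR_RGB2HSV);m=(((h[...,0]<6)|(h[...,0]>174))&(h[...,1]>170)&(h[...,2]>60)).astype(np.uint8)
    k=np.zeros_like(m);x0,x1,y0,y1=box;k[y0:y1,x0:x1]=1;m&=k
    return m
mw=red(w['img'],(260,360,90,160));ms=red(s['img'],(300,390,120,190));md=red(c['img'],(225,280,250,300))
for n,m in(('w',mw),('s',ms),('d',md)):
    ys,xs=np.nonzero(m);print(n,m.sum(),xs.mean(),ys.mean(),xs.min(),xs.max(),ys.min(),ys.max(), cv2.minAreaRect(np.c_[xs,ys].astype(np.float32)))
cen=lambda m:(np.nonzero(m)[1].mean(),np.nonzero(m)[0].mean())
print('tri red',tri([ray(w,cen(mw),1),ray(s,cen(ms)),ray(c,cen(md))]))
# blade corners & axis
hy,hx=np.nonzero(mw)
P=np.array([atz(w,(x,y),.06,True)[:2] for x,y in zip(hx,hy)])
rc=cv2.minAreaRect(P.astype(np.float32)*1000);print('handle rect mm',rc)
for n,p in dict(heelA=(267,108),heelB=(266,131),noseA=(406,139),noseB=(402,161)).items(): print(n,np.round(atz(w,p,.018,True),4))
for n,p in dict(p1=(249,80),p2=(239,142),p3=(424,110),p4=(413,171)).items(): print(n,np.round(atz(w,p,.006,True),4))
for n,p in dict(b1=(230,22),b2=(347,20)).items(): print(n,np.round(atz(w,p,.02,True),4))
E
python3 -c "
import cv2;i=cv2.imread('pics/w1.png')[60:190,220:440];cv2.imwrite('pics/w1c.png',cv2.resize(i,None,fx=3.6,fy=3.6,interpolation=cv2.INTER_CUBIC))"
```

```text
w 697 309.08464849354374 128.45337159253947 288 331 117 140 ((308.974853515625, 128.40074157714844), (42.86149215698242, 16.668357849121094), 12.33908748626709)
s 87 341.32183908045977 144.2528735632184 336 346 138 153 ((340.4000244140625, 145.20001220703125), (13.416407585144043, 10.733125686645508), 26.56505012512207)
d 143 249.8951048951049 269.3916083916084 244 255 259 281 ((250.3235321044922, 269.7059020996094), (22.12331771850586, 8.060433387756348), 59.03623962402344)
tri red (array([0.48028453, 0.40362638, 0.05783793]), [np.float64(0.0014254739918202778), np.float64(0.0007382691171968693), np.float64(0.0015225490519017457)])
handle rect mm ((481.804931640625, 403.44854736328125), (19.974885940551758, 51.23973846435547), 77.23383331298828)
heelA [0.5391 0.375  0.018 ]
heelB [0.5408 0.4061 0.018 ]
noseA [0.3512 0.4155 0.018 ]
noseB [0.3559 0.446  0.018 ]
p1 [0.5665 0.3335 0.006 ]
p2 [0.5819 0.4204 0.006 ]
p3 [0.3217 0.3733 0.006 ]
p4 [0.3354 0.4613 0.006 ]
b1 [0.592  0.2489 0.02  ]
b2 [0.4323 0.2525 0.02  ]
```

View pics/w1c.png

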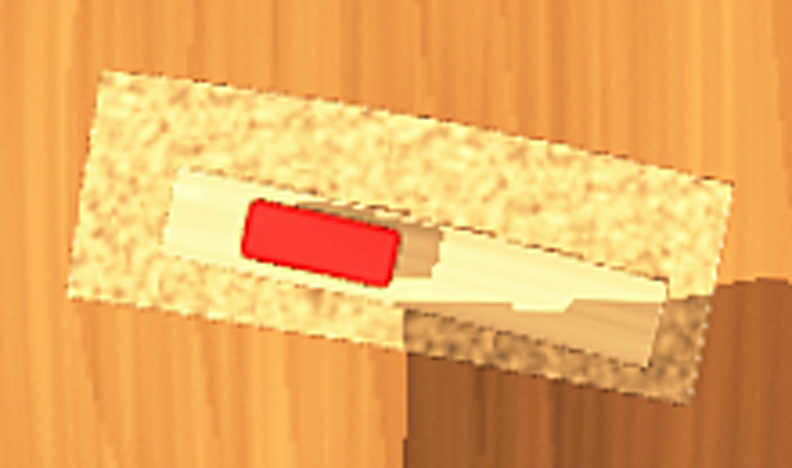

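>>> {"op": "move_arm", "data": {
  "series": [
    [[0,0,0],[0.067,-0.013,0],1],
    [[0,0,0],[0.067,-0.013,0],1],
    [[0,0,-0.97],[0,0,0],1],
    [[0,0,-0.97],[0,0,0],1],
    [[0,0,-0.97],[0,0,0],1],
    [[0,0,-0.97],[0,0,0],1],
    [[0,0,-0.97],[0,0,0],1],
    [[0,0,-0.97],[0,0,0],1],
    [[0,0,-0.97],[0,0,0],1],
    [[0,0,-0.97],[0,0,0],1],
    [[0,0,-0.97],[0,0,0],1],
    [[0,0,-0.97],[0,0,0],1]
  ]
}}

```text
time_s: 5.15
tcp_pos: [0.4819, 0.401, 0.2706]
ee_rot: [[0.827, -0.562, 0.0], [-0.562, -0.827, 0.0], [0.0, -0.0, -1.0]]
wrist_force: [0.8, -0.2, 0.8]
gripper_width: 1.002
gripper_force: 0.0
```

>>> {"op": "move_arm", "data": {
  "series": [
    [[0,0,-0.97],[0,0,0],1],
    [[0,0,-0.97],[0,0,0],1],
    [[0,0,-0.97],[0,0,0],1],
    [[0,0,-0.97],[0,0,0],1],
    [[0,0,0],[0,0,0.08],1],
    [[0,0,0],[0,0,0.08],1],
    [[0,0,0],[0,0,0.08],1],
    [[0,0,0],[0,0,0],1]
  ]
}}

```text
time_s: 5.95
tcp_pos: [0.479, 0.398, 0.1444]
ee_rot: [[0.977, -0.212, -0.009], [-0.212, -0.977, -0.01], [-0.007, 0.011, -1.0]]
wrist_force: [0.5, -0.4, -0.2]
gripper_width: 1.0
gripper_force: 0.0
```

Run:
```python
from h import *
w=cap('wrist','w2.png');s=cap('scene','s2.png');c=cap('side','d2.png')
q=r.sense();print(q['tcp_pos'],q['ee_rot'],q['joints'])
# lane data: bed/exit etc. side view crop enlarge
i=c['img'][140:310,220:440,::-1];cv2.imwrite('pics/d2c.png',cv2.resize(i,None,fx=3.6,fy=3.5,interpolation=cv2.INTER_CUBIC))
```

```text
[0.48319276 0.40211679 0.15277077] [[ 0.97760321 -0.21043508  0.00300793]
 [-0.21044166 -0.97760423  0.00206956]
 [ 0.00250506 -0.0026562  -0.99999333]] [ 54.52999245  25.37117398  -4.79918244   0.08292805 -59.63309187
  23.2801231 ]
```

View pics/d2c.png

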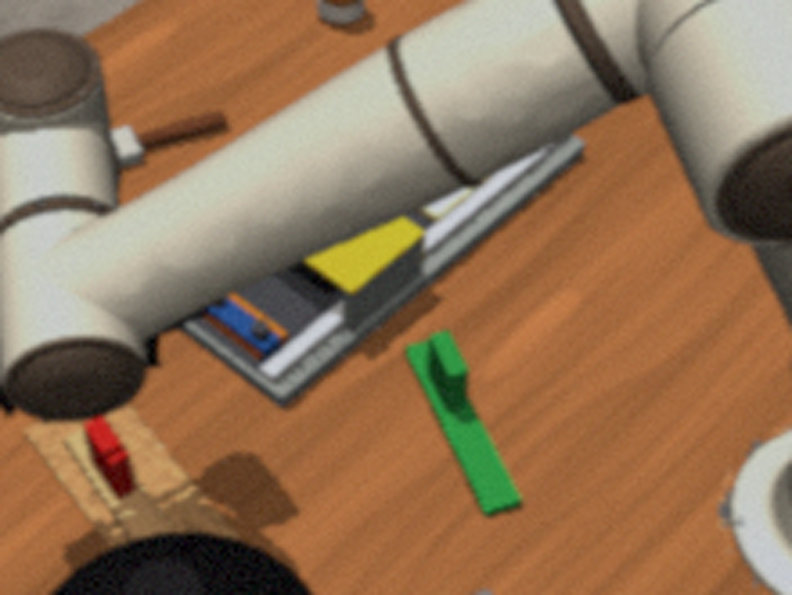

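>>> {"op": "move_arm", "data": {
  "series": [
    [[0,0,0],[0,0,0.05],1],
    [[0,0,0],[0,0,0.05],1],
    [[0,0,0],[0,0,0.05],1],
    [[0,0,0],[0,0,0.04],1],
    [[0,0,0],[0,0,0.03],1],
    [[0,0,0],[0,0,0.02],1],
    [[0,0,0],[0,0,0.01],1],
    [[0,0,0],[0,0,0],1],
    [[0,0,0],[0,0,0],1]
  ]
}}

```text
time_s: 7.0
tcp_pos: [0.4826, 0.4018, 0.0268]
ee_rot: [[0.978, -0.211, 0.002], [-0.211, -0.978, 0.002], [0.001, -0.002, -1.0]]
wrist_force: [0.6, -0.4, 0.1]
gripper_width: 0.999
gripper_force: 0.0
```

Run:
```python
from h import *
q=r.sense();print(q['tcp_pos'],q['ee_rot'],q['wrist_force'])
w=cap('wrist','w3.png')
```

```text
[0.48264305 0.40179771 0.02684511] [[ 0.97751635 -0.21085335  0.00162516]
 [-0.21085607 -0.97751559  0.00173154]
 [ 0.00122352 -0.00203529 -0.99999718]] [ 0.58817277 -0.39541223  0.08713194]
```

View pics/w3.png

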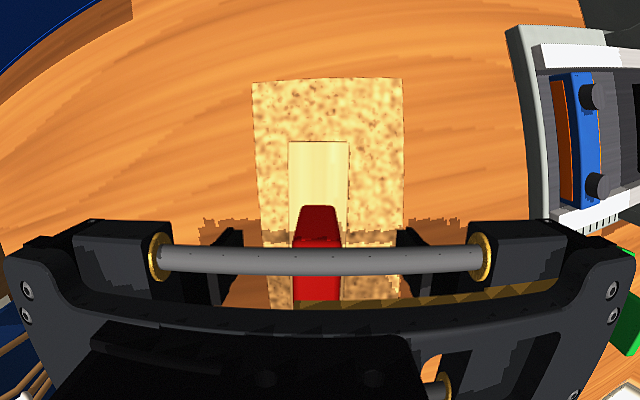

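>>> {"op": "move_arm", "data": {
  "series": [
    [[0,0,0],[0,0,0],0],
    [[0,0,0],[0,0,0],0],
    [[0,0,0],[0,0,0],0],
    [[0,0,0],[0,0,0],0],
    [[0,0,0],[0,0,0],0],
    [[0,0,0],[0,0,0],0],
    [[0,0,0],[0,0,0],0]
  ]
}}

```text
time_s: 7.75
tcp_pos: [0.482, 0.401, 0.0255]
ee_rot: [[0.977, -0.211, -0.0], [-0.211, -0.977, -0.0], [-0.0, 0.0, -1.0]]
wrist_force: [-0.1, 0.2, -0.3]
gripper_width: 0.447
gripper_force: 0.0
```

Run:
```python
from h import *
c=cap('wrist'); q=r.sense(); R=np.array(q['ee_rot']); p=np.array(q['tcp_pos'])
Rc=R.T@np.array(c['orientation']); t=R.T@(np.array(c['origin'])-p); print(q['gripper_width'],q['gripper_force'],t)
R0=np.array([[0,-1,0],[-1,0,0],[0,0,-1.]])
c0=dict(c);c0['orientation']=R0@Rc;c0['origin']=np.array([.62497,0,.22256])+R0@t
print(c0['origin'])
img=cv2.imread('pics/wrist0.png')
print('bed entry',[np.round(atz(c0,u,.02,1),4)[:2] for u in((343,26),(465,37))])
g=cv2.cvtColor(img,cv2.COLOR_BGR2GRAY).astype(float)
# edges along rows: print strong gradient columns
for row in (60,80,100,140,170,200):
    d=np.diff(cv2.GaussianBlur(g,(3,3),0)[row,330:480]); k=[(i+330.5,int(d[i])) for i in range(1,len(d)-1) if abs(d[i])>15 and abs(d[i])>=abs(d[i-1]) and abs(d[i])>abs(d[i+1])]
    print(row,[(u,v,*np.round(atz(c0,(u,row),.032 if (u<371 or u>446) else .03,1),4)[:2]) for u,v in k])
for col in (390,410,430):
    d=np.diff(cv2.GaussianBlur(g,(3,3),0)[20:235,col]); k=[(i+20.5,int(d[i])) for i in range(1,len(d)-1) if abs(d[i])>15 and abs(d[i])>=abs(d[i-1]) and abs(d[i])>abs(d[i+1])]
    print(col,[(u,v,*np.round(atz(c0,(col,u),.03,1),4)[:2]) for u,v in k])
```

```text
0.4043973834916994 0.0 [ 6.56419486e-02 -1.41891626e-04 -1.61807062e-01]
[ 0.62511189 -0.06564195  0.38436706]
bed entry [array([ 0.597 , -0.1905]), array([ 0.4404, -0.1921])]
60 [(339.5, -41, np.float64(0.6023), np.float64(-0.1444)), (341.5, 57, np.float64(0.6), np.float64(-0.1445)), (354.5, -30, np.float64(0.5852), np.float64(-0.1449)), (356.5, 43, np.float64(0.583), np.float64(-0.145)), (369.5, -87, np.float64(0.568), np.float64(-0.1456)), (372.5, 16, np.float64(0.5642), np.float64(-0.1463)), (447.5, 68, np.float64(0.4721), np.float64(-0.1542)), (465.5, -28, np.float64(0.4473), np.float64(-0.1575))]
80 [(339.5, -20, np.float64(0.6023), np.float64(-0.1208)), (342.5, 48, np.float64(0.5989), np.float64(-0.1209)), (354.5, -30, np.float64(0.5854), np.float64(-0.1212)), (356.5, 38, np.float64(0.5831), np.float64(-0.1213)), (370.5, -82, np.float64(0.5671), np.float64(-0.1219)), (448.5, 76, np.float64(0.4713), np.float64(-0.1292)), (466.5, -32, np.float64(0.4466), np.float64(-0.132))]
100 [(340.5, -33, np.float64(0.6012), np.float64(-0.0977)), (342.5, 60, np.float64(0.599), np.float64(-0.
[... 2194 characters left out ...]
.5, 21, np.float64(0.54), np.float64(0.0263)), (223.5, -23, np.float64(0.5387), np.float64(0.0478))]
410 [(29.5, 23, np.float64(0.5182), np.float64(-0.1883)), (32.5, -49, np.float64(0.5184), np.float64(-0.1844)), (89.5, 58, np.float64(0.5198), np.float64(-0.1136)), (181.5, -69, np.float64(0.5167), np.float64(-0.0044)), (206.5, 24, np.float64(0.5147), np.float64(0.0264)), (223.5, -19, np.float64(0.5129), np.float64(0.0481)), (226.5, -28, np.float64(0.5126), np.float64(0.052))]
430 [(31.5, 25, np.float64(0.4929), np.float64(-0.1888)), (34.5, -50, np.float64(0.4931), np.float64(-0.1848)), (90.5, 81, np.float64(0.4947), np.float64(-0.1143)), (181.5, -57, np.float64(0.4909), np.float64(-0.0048))]
```

The lane centre is x = 0.519 at y = -0.1, turned about +1°. The panel's trailing edge is at y = -0.1135. The fingers are still closing.

>>> {"op": "move_arm", "data": {
  "series": [
    [[0,0,0],[0,0,0],0],
    [[0,0,0],[0,0,0],0],
    [[0,0,0],[0,0,0],0],
    [[0,0,0],[0,0,0],0],
    [[0,0,0],[0,0,0],0],
    [[0,0,0],[0,0,0],0]
  ]
}}

```text
time_s: 8.4
tcp_pos: [0.482, 0.4012, 0.0256]
ee_rot: [[0.977, -0.211, 0.0], [-0.211, -0.977, 0.0], [0.0, -0.0, -1.0]]
wrist_force: [-0.2, 1.2, -0.3]
gripper_width: 0.228
gripper_force: 29.9
```

>>> {"op": "move_arm", "data": {
  "series": [
    [[0,0,0],[0,0,-0.01],0],
    [[0,0,0],[0,0,-0.03],0],
    [[0,0,0],[0,0,-0.06],0],
    [[0,0,0],[0,0,-0.08],0],
    [[0,0,0],[0,0,-0.06],0],
    [[0,0,0.67],[0,0,0],0],
    [[0,0,0.97],[0,0,0],0],
    [[0,0,0.98],[0,0,0],0],
    [[0,0,0.98],[0,0,0],0],
    [[0,0,0.98],[0,0,0],0],
    [[0,0,0.98],[0,0,0],0],
    [[0,0,0.98],[0,0,0],0]
  ]
}}

```text
time_s: 9.6
tcp_pos: [0.4815, 0.4003, 0.1453]
ee_rot: [[0.644, -0.765, -0.001], [-0.765, -0.644, -0.001], [0.0, 0.002, -1.0]]
wrist_force: [0.8, -0.4, -2.4]
gripper_width: 0.23
gripper_force: 29.9
```

>>> {"op": "move_arm", "data": {
  "series": [
    [[0,0,0.98],[0,0,0],0],
    [[0,0,0.98],[0,0,0],0],
    [[0,0,0.98],[0,0,0],0],
    [[0,0,0.98],[0,0,0],0],
    [[0,0,0.98],[0,0,0],0],
    [[0,0,0.98],[0,0,0],0],
    [[0,0,0.98],[0,0,0],0],
    [[0,0,0],[0,0,0],0],
    [[0,0,0],[0,0,0],0]
  ]
}}

```text
time_s: 10.5
tcp_pos: [0.4817, 0.4007, 0.1454]
ee_rot: [[0.02, -1.0, -0.001], [-1.0, -0.02, -0.001], [0.001, 0.001, -1.0]]
wrist_force: [-1.7, -0.1, -0.5]
gripper_width: 0.232
gripper_force: 29.9
```

Run:
```python
from h import *
q=r.sense();print(q['tcp_pos'],np.round(q['ee_rot'],4).tolist(),q['wrist_force'],q['gripper_width'],q['joints'])
```

```text
[0.48169229 0.40065653 0.14538454] [[0.02, -0.9998, -0.0007], [-0.9998, -0.02, -0.0007], [0.0007, 0.0007, -1.0]] [-1.69238985 -0.0620867  -0.45700612] 0.23235408206130145 [ 5.45246726e+01  2.56927338e+01 -5.39205659e+00 -1.05518218e-02
 -5.89700733e+01 -5.33751084e+01]
```

>>> {"op": "move_arm", "data": {
  "series": [
    [[0,0,0],[0.04,-0.0036,0],0],
    [[0,0,0],[0.088,-0.0036,0],0],
    [[0,0,0],[0.088,-0.0036,0],0],
    [[0,0,0],[0.088,-0.0036,0],0],
    [[0,0,0],[0.088,-0.0036,0],0],
    [[0,0,0],[0.088,-0.0036,0],0],
    [[0,0,0],[0.088,-0.0036,0],0],
    [[0,0,0],[0.088,-0.0036,0],0],
    [[0,0,0],[0.088,-0.0036,0],0],
    [[0,0,0],[0.088,-0.0036,0],0],
    [[0,0,0],[0.088,-0.0036,0],0],
    [[0,0,0],[0.088,-0.0036,0],0]
  ]
}}

```text
time_s: 11.7
tcp_pos: [0.5118, -0.1048, 0.1459]
ee_rot: [[0.019, -1.0, 0.0], [-1.0, -0.019, -0.0], [0.0, -0.0, -1.0]]
wrist_force: [0.8, -0.8, -1.8]
gripper_width: 0.224
gripper_force: 29.9
```

>>> {"op": "move_arm", "data": {
  "series": [
    [[0,0,0],[0.088,-0.0036,0],0],
    [[0,0,0],[0.088,-0.0036,0],0],
    [[0,0,0],[0.088,-0.0036,0],0],
    [[0,0,0],[0.05,0,0],0],
    [[0,0,0],[0,0,0.05],0],
    [[0,0,0],[0,0,0.05],0],
    [[0,0,0],[0,0,0],0],
    [[0,0,0],[0,0,0],0]
  ]
}}

```text
time_s: 12.5
tcp_pos: [0.5205, -0.2598, 0.0959]
ee_rot: [[0.019, -1.0, -0.001], [-1.0, -0.019, -0.0], [0.0, 0.001, -1.0]]
wrist_force: [0.2, -0.4, -1.6]
gripper_width: 0.227
gripper_force: 29.9
```

Run:
```python
from h import *
q=r.sense();print(q['tcp_pos'],np.round(q['ee_rot'],4).tolist(),q['wrist_force'],q['gripper_width'])
s=cap('scene','s3.png');d=cap('side','d3.png')
a=cv2.resize(s['img'][170:290,220:340,::-1],(396,396),interpolation=cv2.INTER_CUBIC)
b=cv2.resize(d['img'][120:250,260:390,::-1],(396,396),interpolation=cv2.INTER_CUBIC)
cv2.imwrite('pics/sd3.png',np.hstack([a,b]))
```

```text
[ 0.52048256 -0.25980509  0.09585755] [[0.0188, -0.9998, -0.0008], [-0.9998, -0.0188, -0.0004], [0.0004, 0.0008, -1.0]] [ 0.17847374 -0.36582715 -1.56927997] 0.22694573329578344
```

View pics/sd3.png

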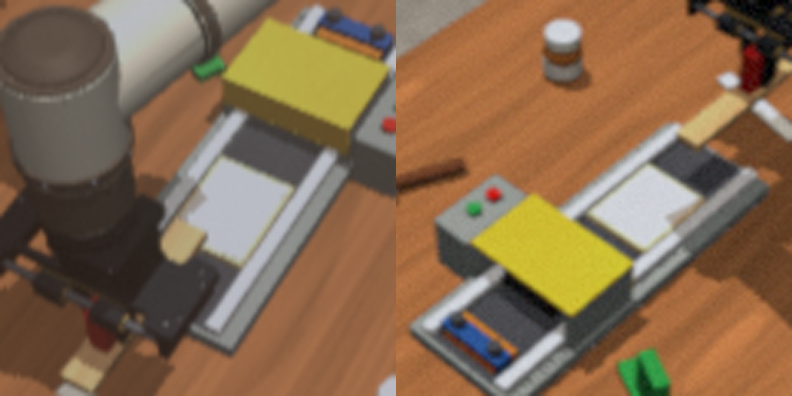

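The nose hangs over the bed end and the panel lies squarely in the lane. The orange buffer shows in front of the blue stop in both views. I measure the buffer face and the nose.

Run:
```python
from h import *
s=cap('scene');d=cap('side')
a=np.radians(1.0);fx=np.array([np.cos(a),np.sin(a)]);fy=np.array([-np.sin(a),np.cos(a)]);o=np.array([.5191-.0175*.15,.05])
def lane(p): return np.round([(p[:2]-o)@fx,(p[:2]-o)@fy],4)
for n,c,box in(('side',d,(270,320,210,245)),('scene',s,(310,345,168,190))):
    h=cv2.cvtColor(c['img'],cv2.COLOR_RGB2HSV);m=(h[...,0]>6)&(h[...,0]<17)&(h[...,1]>150)&(h[...,2]>110)
    x0,x1,y0,y1=box;k=np.zeros_like(m);k[y0:y1,x0:x1]=1;m&=k
    ys,xs=np.nonzero(m);print(n,len(xs))
    for x in range(xs.min(),xs.max()+1,4):
        yy=ys[xs==x]
        if len(yy): print(x,yy.min(),yy.max(),'top edge@.035',lane(atz(c,(x,yy.min()-.5),.035)),'bottom@.035',lane(atz(c,(x,yy.max()+.5),.035)),'bottom@.021',lane(atz(c,(x,yy.max()+.5),.021)),'top@.021',lane(atz(c,(x,yy.min()-.5),.021)))
N=[]
for n,c in(('scene',s),('side',d)):
    for x in r.pinpoint('stick_nose',n): print(n,x['centre'],round(x['score'],2),np.round(atz(c,x['centre'],.082),3))
```

```text
side 173
270 210 244 top edge@.035 [0.1094 0.1373] bottom@.035 [0.0035 0.2388] bottom@.021 [0.0116 0.2324] top@.021 [0.1186 0.1298]
274 210 244 top edge@.035 [0.0994 0.1281] bottom@.035 [-0.0059  0.2301] bottom@.021 [0.0021 0.2237] top@.021 [0.1085 0.1205]
278 210 244 top edge@.035 [0.0894 0.1189] bottom@.035 [-0.0153  0.2214] bottom@.021 [-0.0075  0.2149] top@.021 [0.0984 0.1112]
282 223 223 top edge@.035 [0.0392 0.1494] bottom@.035 [0.0362 0.1524] bottom@.021 [0.0446 0.1451] top@.021 [0.0477 0.1421]
286 225 225 top edge@.035 [0.0235 0.1464] bottom@.035 [0.0205 0.1494] bottom@.021 [0.0287 0.142 ] top@.021 [0.0317 0.139 ]
290 228 229 top edge@.035 [0.0049 0.1464] bottom@.035 [-0.001   0.1523] bottom@.021 [0.007 0.145] top@.021 [0.0129 0.139 ]
294 231 231 top edge@.035 [-0.0135  0.1464] bottom@.035 [-0.0164  0.1493] bottom@.021 [-0.0086  0.142 ] top@.021 [-0.0057  0.139 ]
298 234 235 top edge@.035 [-0.0317  0.1464] bottom@.035 [-0.0374  0.1522] bottom@.021 [-0.0298  0.1449] top@.021 [-0.0241  0.139 ]
314 244 244 top edge@.035 [-0.0974  0.1405] bottom@.035 [-0.1001  0.1434] bottom@.021
[... 307 characters left out ...]
  0.1683]
321 180 182 top edge@.035 [-0.0213  0.1586] bottom@.035 [-0.0141  0.1446] bottom@.021 [-0.02    0.1567] top@.021 [-0.0273  0.1709]
325 182 184 top edge@.035 [-0.0032  0.1565] bottom@.035 [0.0038 0.1425] bottom@.021 [-0.0018  0.1546] top@.021 [-0.0089  0.1687]
329 184 185 top edge@.035 [0.0147 0.1543] bottom@.035 [0.0193 0.1451] bottom@.021 [0.0139 0.1571] top@.021 [0.0093 0.1665]
333 185 187 top edge@.035 [0.0302 0.1568] bottom@.035 [0.0369 0.143 ] bottom@.021 [0.0318 0.155 ] top@.021 [0.025 0.169]
scene [277.2, 236.9] 0.97 [ 0.512 -0.124  0.082]
side [354.4, 167.8] 0.86 [ 0.518 -0.124  0.082]
side [359.5, 281.1] 0.64 [0.205 0.219 0.082]
side [355.5, 314.8] 0.61 [0.143 0.309 0.082]
```

>>> {"op": "move_arm", "data": {
  "series": [
    [[0,0,0],[0,-0.003,0.04],0],
    [[0,0,0],[0,0,0.03],0],
    [[0,0,0],[0,0,0.02],0],
    [[0,0,0],[0,0,0.01],0],
    [[0,0,0],[0,0,0.008],0],
    [[0,0,0],[0,0,0],0],
    [[0,0,0],[0,0,0],0]
  ]
}}

```text
time_s: 13.5
tcp_pos: [0.5228, -0.2595, 0.0421]
ee_rot: [[0.018, -1.0, 0.001], [-1.0, -0.018, -0.0], [0.0, -0.001, -1.0]]
wrist_force: [-1.2, -0.0, -2.2]
gripper_width: 0.229
gripper_force: 29.9
```

Run:
```python
from h import *
q=r.sense();print(q['tcp_pos'],np.round(q['ee_rot'],4).tolist(),q['wrist_force'])
s=cap('scene','s4.png');d=cap('side','d4.png')
for n,c in(('scene',s),('side',d)):
    for x in r.pinpoint('stick_nose',n)[:2]: print(n,x['centre'],round(x['score'],2),np.round(atz(c,x['centre'],.027),4))
```

```text
[ 0.52283008 -0.25947373  0.0420966 ] [[0.0182, -0.9998, 0.001], [-0.9998, -0.0182, -0.0004], [0.0004, -0.001, -1.0]] [-1.22198585 -0.00689716 -2.15005461]
scene [279.6, 245.8] 0.83 [ 0.514  -0.1193  0.027 ]
scene [259.0, 162.6] 0.54 [0.2285 0.1764 0.027 ]
side [356.7, 311.5] 0.91 [0.1637 0.2744 0.027 ]
side [352.2, 176.2] 0.68 [ 0.5287 -0.13    0.027 ]
```

>>> {"op": "move_arm", "data": {
  "series": [
    [[0,0,0],[-0.006,0,0.002],0],
    [[0,0,0],[-0.006,0,0],0],
    [[0,0,0],[-0.004,0,0],0],
    [[0,0,0],[-0.004,0,0],0],
    [[0,0,0],[-0.004,0,0],0],
    [[0,0,0],[-0.004,0,0],0],
    [[0,0,0],[-0.004,0,0],0],
    [[0,0,0],[-0.004,0,0],0],
    [[0,0,0],[-0.004,0,0],0],
    [[0,0,0],[-0.006,0,0],0],
    [[0,0,0],[-0.006,0,0],0],
    [[0,0,0],[-0.008,0,0],0]
  ]
}}

```text
time_s: 14.9
tcp_pos: [0.5219, -0.2292, 0.0406]
ee_rot: [[0.018, -1.0, 0.0], [-1.0, -0.018, -0.0], [0.0, -0.0, -1.0]]
wrist_force: [-0.2, -0.8, -2.0]
gripper_width: 0.231
gripper_force: 29.9
```

>>> {"op": "move_arm", "data": {
  "series": [
    [[0,0,0],[-0.01,0,0],0],
    [[0,0,0],[-0.01,0,0],0],
    [[0,0,0],[-0.01,0,0],0],
    [[0,0,0],[-0.01,0,0],0],
    [[0,0,0],[-0.01,0,0],0],
    [[0,0,0],[-0.01,0,0],0],
    [[0,0,0],[-0.01,0,0],0],
    [[0,0,0],[-0.01,0,0],0]
  ]
}}

```text
time_s: 15.7
tcp_pos: [0.5211, -0.1889, 0.0406]
ee_rot: [[0.018, -1.0, 0.0], [-1.0, -0.018, -0.0], [0.0, -0.0, -1.0]]
wrist_force: [1.2, -1.2, -1.5]
gripper_width: 0.233
gripper_force: 29.9
```

```bash
cat > e.py <<'E'
from h import *
import sys
q=r.sense();print(np.round(q['tcp_pos'],4),np.round(q['ee_rot'],4).tolist(),np.round(q['wrist_force'],2),np.round(q['moment'],2),q['gripper_width'])
s=cap('scene',f's{sys.argv[1]}.png');d=cap('side',f'd{sys.argv[1]}.png')
for n,c in(('scene',s),('side',d)):
  for t,z in(('stick_nose',.027),('panel',.02)):
    for x in r.pinpoint(t,n)[:3]:
        p=atz(c,x['centre'],z)
        if abs(p[0]-.52)<.05: print(t,n,round(x['score'],2),np.round(p,4))
# white panel mask quad at z=.03
for n,c in(('scene',s),('side',d)):
  for m in r.cut_out('panel',n)[:1]:
    ys,xs=np.nonzero(m['pixels']); P=np.array([atz(c,(x,y),.03)[:2] for x,y in zip(xs,ys)],np.float32)*1000
    print(n,m['score'],cv2.minAreaRect(P),P.min(0),P.max(0))
E
python3 e.py 5
```

```text
[ 0.5211 -0.1889  0.0406] [[0.018, -0.9998, 0.0], [-0.9998, -0.018, -0.0], [0.0, -0.0, -1.0]] [ 1.24 -1.19 -1.47] [-0.39 -0.01  0.01] 0.23250800400261976
stick_nose scene 0.91 [ 0.5076 -0.0452  0.027 ]
panel scene 0.66 [ 0.5081 -0.0051  0.02  ]
panel scene 0.19 [0.5294 0.1951 0.02  ]
panel side 0.76 [0.5083 0.0017 0.02  ]
panel side 0.27 [ 0.5293 -0.0696  0.02  ]
scene 0.74 ((519.0277099609375, -7.020427703857422), (93.93163299560547, 115.7012710571289), 0.2888898253440857) [471.87866 -64.6662 ] [566.17224   50.880863]
side 0.6 ((517.4519653320312, -21.487049102783203), (92.00952911376953, 71.02777862548828), 0.5458274483680725) [471.3243 -57.3466] [563.55975   13.750846]
```

>>> {"op": "move_arm", "data": {
  "series": [
    [[0,0,0],[-0.01,0,0],0],
    [[0,0,0],[-0.01,0,0],0],
    [[0,0,0],[-0.01,0,0],0],
    [[0,0,0],[-0.01,0,0],0],
    [[0,0,0],[-0.01,0,0],0],
    [[0,0,0],[-0.01,0,0],0],
    [[0,0,0],[-0.01,0,0],0],
    [[0,0,0],[-0.01,0,0],0],
    [[0,0,0],[-0.01,0,0],0],
    [[0,0,0],[-0.01,0,0],0],
    [[0,0,0],[-0.006,0,0],0],
    [[0,0,0],[-0.006,0,0],0]
  ]
}}

```text
time_s: 17.3
tcp_pos: [0.5201, -0.1331, 0.0406]
ee_rot: [[0.018, -1.0, -0.0], [-1.0, -0.018, -0.0], [0.0, 0.0, -1.0]]
wrist_force: [1.1, -0.9, -1.3]
gripper_width: 0.228
gripper_force: 29.9
```

>>> {"op": "move_arm", "data": {
  "series": [
    [[0,0,0],[-0.006,0,0],0],
    [[0,0,0],[-0.006,0,0],0],
    [[0,0,0],[-0.006,0,0],0],
    [[0,0,0],[-0.006,0,0],0]
  ]
}}

```text
time_s: 17.7
tcp_pos: [0.5201, -0.1222, 0.0409]
ee_rot: [[0.019, -1.0, 0.0], [-1.0, -0.019, -0.002], [0.002, 0.0, -1.0]]
wrist_force: [0.2, -9.5, -0.9]
gripper_width: 0.227
gripper_force: 29.9
```

>>> {"op": "move_arm", "data": {
  "series": [
    [[0,0,0],[-0.006,0,0],0],
    [[0,0,0],[-0.006,0,0],0],
    [[0,0,0],[-0.006,0,0],0],
    [[0,0,0],[-0.006,0,0],0]
  ]
}}

```text
time_s: 18.1
tcp_pos: [0.5197, -0.1106, 0.0409]
ee_rot: [[0.018, -1.0, -0.0], [-1.0, -0.018, -0.002], [0.002, 0.0, -1.0]]
wrist_force: [0.6, -6.7, -1.0]
gripper_width: 0.226
gripper_force: 29.9
```

```bash
python3 e.py 6
```

```text
[ 0.5197 -0.1106  0.0409] [[0.0181, -0.9998, -0.0001], [-0.9998, -0.0181, -0.0017], [0.0017, 0.0002, -1.0]] [ 0.58 -6.7  -1.03] [-2.28 -0.06 -0.01] 0.22627471890298537
stick_nose scene 0.63 [0.5129 0.0363 0.027 ]
panel scene 0.5 [0.5084 0.0624 0.02  ]
panel scene 0.41 [ 0.5479 -0.3248  0.02  ]
stick_nose side 0.89 [0.5168 0.0323 0.027 ]
scene 0.67 ((542.2708740234375, 17.13177490234375), (242.387451171875, 454.00506591796875), 3.7727394104003906) [ 412.6001  -210.68633] [659.8083  238.80862]
```

>>> {"op": "move_arm", "data": {
  "series": [
    [[0,0,0],[-0.008,0,0],0],
    [[0,0,0],[-0.008,0,0],0],
    [[0,0,0],[-0.008,0,0],0],
    [[0,0,0],[-0.008,0,0],0],
    [[0,0,0],[-0.008,0,0],0],
    [[0,0,0],[-0.008,0,0],0],
    [[0,0,0],[-0.008,0,0],0],
    [[0,0,0],[-0.008,0,0],0],
    [[0,0,0],[-0.006,0,0],0],
    [[0,0,0],[-0.006,0,0],0],
    [[0,0,0],[-0.006,0,0],0],
    [[0,0,0],[-0.004,0,0],0]
  ]
}}

```text
time_s: 19.7
tcp_pos: [0.519, -0.0675, 0.0409]
ee_rot: [[0.018, -1.0, 0.0], [-1.0, -0.018, -0.002], [0.002, 0.0, -1.0]]
wrist_force: [0.9, -6.7, -1.5]
gripper_width: 0.228
gripper_force: 29.9
```

>>> {"op": "move_arm", "data": {
  "series": [
    [[0,0,0],[-0.003,0,0],0],
    [[0,0,0],[-0.003,0,0],0],
    [[0,0,0],[-0.003,0,0],0]
  ]
}}

```text
time_s: 20.0
tcp_pos: [0.5189, -0.063, 0.0409]
ee_rot: [[0.018, -1.0, -0.0], [-1.0, -0.018, -0.002], [0.002, 0.0, -1.0]]
wrist_force: [1.6, -6.8, -1.0]
gripper_width: 0.226
gripper_force: 29.9
```

```bash
cat > b.py <<'E'
from h import *
import sys
q=r.sense();print(np.round(q['tcp_pos'],4),np.round(q['ee_rot'],4).tolist(),np.round(q['wrist_force'],2),np.round(q['moment'],2))
a=np.radians(1.0);fx=np.array([np.cos(a),np.sin(a)]);fy=np.array([-np.sin(a),np.cos(a)]);o=np.array([.5191-.0175*.15,.05])
lane=lambda p: np.round([(p[:2]-o)@fx,(p[:2]-o)@fy],4)
d=cap('side',f'd{sys.argv[1]}.png')
# brightness along lane lines at z=.03 from hood exit to stop, side view
import numpy.linalg as L
Ro=np.array(d['orientation']);oo=np.array(d['origin'])
for lx in(-.03,-.01,.01,.03):
    row=[]
    for ly in np.arange(.100,.166,.004):
        p=np.r_[o+lx*fx+ly*fy,.03];v=Ro.T@(p-oo);u=d['cx']+d['fx']*v[0]/-v[2];w=d['cy']-d['fy']*v[1]/-v[2]
        c=cv2.getRectSubPix(d['img'],(1,1),(float(u),float(w)))[0,0];row.append('%d:%d,%d,%d'%(round(ly*1000),*c))
    print(lx,' '.join(row))
E
python3 b.py 7
```

```text
[ 0.5189 -0.063   0.0409] [[0.0177, -0.9998, -0.0001], [-0.9998, -0.0177, -0.0015], [0.0015, 0.0001, -1.0]] [ 1.63 -6.82 -1.04] [-2.31 -0.32 -0.14]
-0.03 100:196,195,197 104:206,210,216 108:206,211,217 112:208,210,219 116:209,213,218 120:206,209,205 124:193,191,166 128:146,139,106 132:94,88,74 136:76,71,75 140:93,81,77 144:154,103,61 148:178,112,63 152:134,101,107 156:66,82,134 160:38,68,121 164:35,66,118
-0.01 100:198,198,200 104:207,210,215 108:210,214,218 112:206,210,216 116:209,212,217 120:208,210,206 124:198,198,170 128:144,138,107 132:93,86,74 136:74,74,77 140:95,80,76 144:138,97,65 148:143,98,63 152:98,83,74 156:81,81,86 160:72,78,93 164:52,68,105
0.01 100:201,201,204 104:209,212,218 108:208,213,219 112:209,211,219 116:209,212,218 120:206,210,206 124:188,189,162 128:140,135,104 132:92,83,75 136:77,76,80 140:101,85,77 144:155,104,63 148:176,112,68 152:125,100,115 156:60,87,144 160:42,86,150 164:46,88,152
0.03 100:200,201,204 104:207,212,218 108:210,213,219 112:209,212,219 116:210,213,219 120:203,205,202 124:184,183,160 128:136,132,105 132:90,83,75 136:74,72,76 140:97,81,75 144:156,101,57 148:175,112,72 152:122,95,105 156:49,63,106 160:31,53,92 164:41,62,103
```

Panel edge and buffer are parallel, about 12 mm apart.

>>> {"op": "move_arm", "data": {
  "series": [
    [[0,0,0],[-0.003,0,0],0],
    [[0,0,0],[-0.003,0,0],0],
    [[0,0,0],[-0.003,0,0],0],
    [[0,0,0],[-0.003,0,0],0],
    [[0,0,0],[-0.003,0,0],0],
    [[0,0,0],[-0.002,0,0],0]
  ]
}}

```text
time_s: 20.65
tcp_pos: [0.5188, -0.0545, 0.0409]
ee_rot: [[0.018, -1.0, 0.0], [-1.0, -0.018, -0.002], [0.002, -0.0, -1.0]]
wrist_force: [0.8, -6.5, -1.5]
gripper_width: 0.227
gripper_force: 29.9
```

>>> {"op": "move_arm", "data": {
  "series": [
    [[0,0,0],[-0.0015,0,0],0],
    [[0,0,0],[-0.0015,0,0],0]
  ]
}}

```text
time_s: 20.85
tcp_pos: [0.5188, -0.0531, 0.0409]
ee_rot: [[0.018, -1.0, 0.0], [-1.0, -0.018, -0.001], [0.001, -0.0, -1.0]]
wrist_force: [1.0, -6.6, -0.7]
gripper_width: 0.226
gripper_force: 29.9
```

>>> {"op": "move_arm", "data": {
  "series": [
    [[0,0,0],[-0.0015,0,0],0],
    [[0,0,0],[-0.0015,0,0],0]
  ]
}}

```text
time_s: 21.05
tcp_pos: [0.5187, -0.0516, 0.0409]
ee_rot: [[0.018, -1.0, -0.0], [-1.0, -0.018, -0.002], [0.002, 0.0, -1.0]]
wrist_force: [0.9, -7.2, -0.9]
gripper_width: 0.228
gripper_force: 29.9
```

```bash
python3 b.py 8
```

```text
[ 0.5187 -0.0516  0.0409] [[0.0177, -0.9998, -0.0], [-0.9998, -0.0177, -0.0015], [0.0015, 0.0, -1.0]] [ 0.9  -7.25 -0.93] [-2.24 -0.31 -0.19]
-0.03 100:196,195,198 104:207,210,215 108:208,211,218 112:207,211,219 116:207,211,217 120:208,211,218 124:207,210,217 128:209,212,218 132:207,211,203 136:190,192,164 140:146,135,98 144:162,109,56 148:178,112,62 152:134,100,107 156:63,80,130 160:36,68,119 164:37,67,116
-0.01 100:202,201,203 104:207,210,216 108:208,211,217 112:206,209,216 116:208,210,217 120:206,210,216 124:207,208,217 128:210,213,218 132:207,211,204 136:193,194,165 140:148,134,98 144:145,102,58 148:142,99,62 152:103,85,80 156:82,80,86 160:71,76,93 164:55,70,105
0.01 100:198,198,201 104:206,209,216 108:210,213,219 112:207,211,218 116:207,211,217 120:210,212,219 124:207,210,216 128:207,210,215 132:201,205,199 136:184,183,153 140:146,129,92 144:159,106,54 148:176,111,67 152:124,100,116 156:61,88,145 160:44,85,150 164:47,89,152
0.03 100:201,201,205 104:207,210,216 108:208,212,218 112:209,212,218 116:207,210,216 120:208,212,219 124:207,211,217 128:207,211,215 132:202,204,198 136:179,179,150 140:142,124,87 144:160,104,50 148:174,111,68 152:121,92,103 156:51,64,105 160:32,54,90 164:34,58,99
```

>>> {"op": "move_arm", "data": {
  "series": [
    [[0,0,0],[-0.001,0,0],0],
    [[0,0,0],[-0.001,0,0],0]
  ]
}}

```text
time_s: 21.3
tcp_pos: [0.5187, -0.0506, 0.0409]
ee_rot: [[0.018, -1.0, 0.0], [-1.0, -0.018, -0.002], [0.002, 0.0, -1.0]]
wrist_force: [1.0, -7.1, -0.8]
gripper_width: 0.227
gripper_force: 29.9
```

>>> {"op": "move_arm", "data": {
  "series": [
    [[0,0,0],[-0.001,0,0],0],
    [[0,0,0],[-0.001,0,0],0]
  ]
}}

```text
time_s: 21.5
tcp_pos: [0.5187, -0.0496, 0.0409]
ee_rot: [[0.018, -1.0, 0.0], [-1.0, -0.018, -0.002], [0.002, -0.0, -1.0]]
wrist_force: [0.7, -7.7, -1.0]
gripper_width: 0.231
gripper_force: 29.9
```

>>> {"op": "move_arm", "data": {
  "series": [
    [[0,0,0],[-0.001,0,0],0],
    [[0,0,0],[0,0,0],0]
  ]
}}

```text
time_s: 21.7
tcp_pos: [0.5187, -0.049, 0.0408]
ee_rot: [[0.018, -1.0, 0.0], [-1.0, -0.018, -0.001], [0.001, -0.0, -1.0]]
wrist_force: [1.3, -7.5, -0.9]
gripper_width: 0.226
gripper_force: 29.9
```

>>> {"op": "move_arm", "data": {
  "series": [
    [[0,0,0],[-0.001,0,0],0],
    [[0,0,0],[-0.001,0,0],0]
  ]
}}

```text
time_s: 21.9
tcp_pos: [0.5187, -0.0481, 0.0409]
ee_rot: [[0.018, -1.0, 0.0], [-1.0, -0.018, -0.001], [0.001, 0.0, -1.0]]
wrist_force: [1.2, -7.3, -0.8]
gripper_width: 0.233
gripper_force: 29.9
```

>>> {"op": "move_arm", "data": {
  "series": [
    [[0,0,0],[-0.001,0,0],0],
    [[0,0,0],[-0.001,0,0],0]
  ]
}}

```text
time_s: 22.1
tcp_pos: [0.5187, -0.0471, 0.0409]
ee_rot: [[0.018, -1.0, 0.0], [-1.0, -0.018, -0.001], [0.001, -0.0, -1.0]]
wrist_force: [1.6, -7.6, -1.2]
gripper_width: 0.23
gripper_force: 29.9
```

```bash
python3 b.py 9
```

```text
[ 0.5187 -0.0471  0.0409] [[0.0176, -0.9998, 0.0001], [-0.9998, -0.0176, -0.0015], [0.0015, -0.0001, -1.0]] [ 1.6  -7.56 -1.17] [-2.27 -0.33 -0.05]
-0.03 100:197,194,197 104:207,209,216 108:207,210,217 112:206,209,216 116:206,210,217 120:208,213,219 124:208,212,218 128:207,211,218 132:209,212,218 136:208,210,209 140:204,203,175 144:189,153,103 148:182,120,71 152:136,101,109 156:65,83,133 160:36,68,120 164:35,65,115
-0.01 100:196,195,198 104:206,209,215 108:208,210,217 112:207,209,216 116:206,209,216 120:205,209,215 124:210,213,219 128:208,211,218 132:208,211,218 136:206,210,207 140:198,195,167 144:179,151,106 148:144,101,62 152:100,83,75 156:80,80,85 160:69,75,91 164:51,69,104
0.01 100:199,199,200 104:209,212,219 108:207,210,218 112:205,210,215 116:206,209,216 120:208,211,216 124:208,210,218 128:206,210,217 132:209,212,218 136:207,210,207 140:199,196,167 144:190,155,104 148:182,120,76 152:125,99,115 156:60,85,143 160:44,85,149 164:48,88,154
0.03 100:200,200,205 104:208,210,217 108:207,212,219 112:207,211,217 116:209,211,218 120:210,212,219 124:210,213,218 128:207,212,217 132:209,212,217 136:202,206,201 140:191,185,157 144:184,144,92 148:176,115,75 152:121,93,103 156:53,66,107 160:33,54,92 164:34,57,99
```

>>> {"op": "move_arm", "data": {
  "series": [
    [[0,0,0],[-0.001,0,0],0],
    [[0,0,0],[-0.001,0,0],0]
  ]
}}

```text
time_s: 22.35
tcp_pos: [0.5187, -0.0461, 0.0409]
ee_rot: [[0.018, -1.0, 0.0], [-1.0, -0.018, -0.001], [0.001, -0.0, -1.0]]
wrist_force: [0.5, -7.1, -1.2]
gripper_width: 0.226
gripper_force: 29.9
```

>>> {"op": "move_arm", "data": {
  "series": [
    [[0,0,0],[-0.001,0,0],0],
    [[0,0,0],[-0.001,0,0],0]
  ]
}}

```text
time_s: 22.55
tcp_pos: [0.5187, -0.0451, 0.0409]
ee_rot: [[0.018, -1.0, 0.0], [-1.0, -0.018, -0.001], [0.001, -0.0, -1.0]]
wrist_force: [1.7, -7.3, -0.4]
gripper_width: 0.229
gripper_force: 29.9
```

>>> {"op": "move_arm", "data": {
  "series": [
    [[0,0,0],[-0.001,0,0],0],
    [[0,0,0],[-0.001,0,0],0]
  ]
}}

```text
time_s: 22.75
tcp_pos: [0.5187, -0.0441, 0.0409]
ee_rot: [[0.018, -1.0, 0.0], [-1.0, -0.018, -0.001], [0.001, -0.0, -1.0]]
wrist_force: [0.5, -7.1, -1.1]
gripper_width: 0.226
gripper_force: 29.9
```

>>> {"op": "move_arm", "data": {
  "series": [
    [[0,0,0],[-0.001,0,0],0],
    [[0,0,0],[-0.001,0,0],0]
  ]
}}

```text
time_s: 22.95
tcp_pos: [0.5186, -0.0437, 0.041]
ee_rot: [[0.018, -1.0, -0.0], [-1.0, -0.018, -0.002], [0.002, 0.0, -1.0]]
wrist_force: [0.4, -11.6, -0.5]
gripper_width: 0.226
gripper_force: 29.9
```

>>> {"op": "move_arm", "data": {
  "series": [
    [[0,0,0],[-0.001,0,0],0],
    [[0,0,0],[-0.001,0,0],0]
  ]
}}

```text
time_s: 23.15
tcp_pos: [0.5186, -0.0436, 0.0413]
ee_rot: [[0.018, -1.0, -0.0], [-1.0, -0.018, -0.004], [0.004, 0.001, -1.0]]
wrist_force: [2.7, -15.7, 0.7]
gripper_width: 0.225
gripper_force: 29.9
```

```bash
python3 b.py 10
```

```text
[ 0.5186 -0.0436  0.0413] [[0.018, -0.9998, -0.0005], [-0.9998, -0.018, -0.0035], [0.0035, 0.0006, -1.0]] [  2.72 -15.67   0.66] [-4.91 -0.65 -0.18]
-0.03 100:195,195,196 104:206,210,216 108:209,213,218 112:208,212,217 116:208,212,218 120:207,211,218 124:208,211,216 128:208,212,218 132:208,212,219 136:205,209,215 140:202,199,196 144:202,165,128 148:188,127,78 152:133,101,105 156:64,79,130 160:37,67,119 164:35,66,114
-0.01 100:197,197,199 104:207,209,216 108:209,212,218 112:208,212,218 116:208,212,218 120:208,211,217 124:205,208,217 128:207,210,217 132:207,210,217 136:207,211,217 140:206,202,193 144:194,166,131 148:154,114,73 152:100,83,77 156:82,80,86 160:70,76,91 164:52,70,104
0.01 100:199,200,202 104:208,210,217 108:208,211,219 112:207,210,217 116:207,209,215 120:207,211,218 124:208,212,218 128:209,213,219 132:206,210,218 136:208,212,217 140:206,201,190 144:204,169,129 148:185,124,77 152:125,99,113 156:62,87,144 160:49,89,153 164:45,87,151
0.03 100:201,201,206 104:206,208,215 108:207,210,217 112:206,210,217 116:208,209,219 120:207,211,218 124:208,211,218 128:208,210,217 132:210,213,219 136:207,211,217 140:207,202,194 144:207,170,126 148:186,128,87 152:123,94,104 156:50,64,106 160:30,51,91 164:34,58,100
```

Seated: the force stepped from 7 to 16 N. Now holding, then easing off.

>>> {"op": "move_arm", "data": {
  "series": [
    [[0,0,0],[0,0,0],0],
    [[0,0,0],[0,0,0],0],
    [[0,0,0],[0,0,0],0],
    [[0,0,0],[0,0,0],0],
    [[0,0,0],[0,0,0],0],
    [[0,0,0],[0,0,0],0],
    [[0,0,0],[0,0,0],0],
    [[0,0,0],[0,0,0],0],
    [[0,0,0],[0,0,0],0],
    [[0,0,0],[0,0,0],0]
  ]
}}

```text
time_s: 24.2
tcp_pos: [0.5185, -0.0436, 0.0412]
ee_rot: [[0.018, -1.0, -0.0], [-1.0, -0.018, -0.003], [0.003, 0.001, -1.0]]
wrist_force: [1.9, -14.0, -0.2]
gripper_width: 0.228
gripper_force: 29.9
```

>>> {"op": "move_arm", "data": {
  "series": [
    [[0,0,0],[0.001,0,0],0],
    [[0,0,0],[0.001,0,0],0],
    [[0,0,0],[0.001,0,0],0],
    [[0,0,0],[0.002,0,0],0],
    [[0,0,0],[0.004,0,0],0],
    [[0,0,0],[0.01,0,0],0],
    [[0,0,0],[0.02,0,0],0],
    [[0,0,0],[0.02,0,0],0],
    [[0,0,0],[0,0,0],0],
    [[0,0,0],[0,0,0],0]
  ]
}}

```text
time_s: 25.2
tcp_pos: [0.5189, -0.0708, 0.0405]
ee_rot: [[0.017, -1.0, -0.0], [-1.0, -0.017, 0.0], [-0.0, 0.0, -1.0]]
wrist_force: [-0.7, -0.2, -1.5]
gripper_width: 0.229
gripper_force: 29.9
```

```bash
python3 b.py 11|cut -c1-150,150-400; python3 e.py 12
```

```text
[ 0.5189 -0.0708  0.0405] [[0.017, -0.9999, -0.0001], [-0.9999, -0.017, 0.0001], [-0.0001, 0.0001, -1.0]] [-0.7  -0.22 -1.48] [-0.02 -0.   -0.05]
-0.03 100:195,195,196 104:206,208,215 108:206,210,218 112:205,210,216 116:206,210,217 120:207,211,218 124:209,213,220 128:208,211,218 132:209,212,218 136:207,211,218 140:207,204,198 144:202,165,127 148:189,127,79 152:136,103,106 156:65,82,131 160:35,67,118 164:34,65,115
-0.01 100:197,197,201 104:205,208,216 108:207,211,218 112:208,211,218 116:208,212,218 120:210,213,219 124:207,209,216 128:207,210,217 132:209,213,218 136:208,212,218 140:204,201,192 144:193,165,130 148:153,113,73 152:100,84,77 156:80,79,85 160:71,76,92 164:56,71,105
0.01 100:199,199,202 104:208,211,217 108:206,210,216 112:208,211,217 116:209,212,218 120:208,211,217 124:208,212,218 128:209,211,218 132:210,210,218 136:210,213,218 140:206,202,192 144:205,170,129 148:189,129,81 152:126,99,114 156:63,87,145 160:43,84,150 164:46,86,151
0.03 100:200,202,204 104:209,213,219 108:208,212,218 112:206,209,216 116:207,210,217 120:207,212,217 124:207,211,217 128:208,212,218 132:208,212,217 136:206,210,215 140:207,204,194 144:205,167,123 148:185,128,85 152:123,96,104 156:56,68,108 160:34,55,91 164:37,58,99
[ 0.5189 -0.0706  0.0405] [[0.0174, -0.9998, -0.0001], [-0.9998, -0.0174, 0.0001], [-0.0001, 0.0001, -1.0]] [ 0.09 -1.08 -1.72] [-0.04  0.05  0.02] 0.22703945913699616
stick_nose scene 0.6 [0.512  0.0648 0.027 ]
panel scene 0.71 [ 0.5428 -0.3186  0.02  ]
stick_nose side 0.88 [0.5214 0.0638 0.027 ]
panel side 0.68 [0.5199 0.1371 0.02  ]
side 0.93 ((515.2542114257812, 161.6336669921875), (90.71377563476562, 67.67218780517578), 0.3104587197303772) [469.8194  127.60489] [560.6693  195.26985]
```

>>> {"op": "move_arm", "data": {
  "series": [
    [[0,0,0],[0.02,0,0],0],
    [[0,0,0],[0.05,0,0],0],
    [[0,0,0],[0.05,0,0],0],
    [[0,0,0],[0.04,0,0],0],
    [[0,0,0],[0,0,0],0],
    [[0,0,0],[0,0,-0.05],0],
    [[0,0,0],[0,0,-0.08],0],
    [[0,0,0],[0,0,-0.08],0],
    [[0,0,0],[0,0,0],0],
    [[0,0,0],[-0.045,0.005,0],0],
    [[0,0,0],[-0.08,0.004,0],0],
    [[0,0,0],[-0.08,0.004,0],0]
  ]
}}

```text
time_s: 26.85
tcp_pos: [0.5113, -0.0472, 0.145]
ee_rot: [[0.016, -1.0, -0.001], [-1.0, -0.016, 0.0], [-0.0, 0.001, -1.0]]
wrist_force: [0.5, 0.3, -1.3]
gripper_width: 0.225
gripper_force: 29.9
```

>>> {"op": "move_arm", "data": {
  "series": [
    [[0,0,0],[-0.08,0.004,0],0],
    [[0,0,0],[-0.08,0.004,0],0],
    [[0,0,0],[-0.08,0.004,0],0],
    [[0,0,0],[-0.08,0.004,0],0],
    [[0,0,0],[-0.08,0.004,0],0],
    [[0,0,0],[-0.08,0.004,0],0],
    [[0,0,0],[-0.08,0.004,0],0],
    [[0,0,0],[-0.08,0.004,0],0],
    [[0,0,0],[-0.08,0.004,0],0],
    [[0,0,0],[-0.08,0.004,0],0],
    [[0,0,0],[-0.08,0.004,0],0],
    [[0,0,0],[-0.04,0.004,0],0]
  ]
}}

```text
time_s: 28.05
tcp_pos: [0.4789, 0.4144, 0.1444]
ee_rot: [[0.02, -1.0, -0.0], [-1.0, -0.02, -0.0], [0.0, 0.0, -1.0]]
wrist_force: [-0.6, 0.5, -1.4]
gripper_width: 0.227
gripper_force: 29.9
```

>>> {"op": "move_arm", "data": {
  "series": [
    [[0,0,0],[0.047,-0.016,0],0],
    [[0,0,0],[0,0,0],0],
    [[0,0,-0.99],[0,0,0],0],
    [[0,0,-0.99],[0,0,0],0],
    [[0,0,-0.99],[0,0,0],0],
    [[0,0,-0.99],[0,0,0],0],
    [[0,0,-0.99],[0,0,0],0],
    [[0,0,-0.99],[0,0,0],0],
    [[0,0,-0.99],[0,0,0],0],
    [[0,0,-0.99],[0,0,0],0],
    [[0,0,-0.99],[0,0,0],0],
    [[0,0,-0.99],[0,0,0],0]
  ]
}}

```text
time_s: 29.25
tcp_pos: [0.4879, 0.3875, 0.1451]
ee_rot: [[0.848, -0.531, -0.001], [-0.531, -0.848, -0.0], [-0.0, 0.001, -1.0]]
wrist_force: [-0.5, 0.4, -1.6]
gripper_width: 0.232
gripper_force: 29.9
```

>>> {"op": "move_arm", "data": {
  "series": [
    [[0,0,-0.99],[0,0,0],0],
    [[0,0,-0.99],[0,0,0],0],
    [[0,0,-0.99],[0,0,0],0],
    [[0,0,-0.99],[0,0,0],0],
    [[0,0,0],[0,0,0.06],0],
    [[0,0,0],[0,0,0.06],0],
    [[0,0,0],[0,0,0.04],0],
    [[0,0,0],[0,0,0],0],
    [[0,0,0],[0,0,0],0],
    [[0,0,0],[0,0,0],0]
  ]
}}

```text
time_s: 30.25
tcp_pos: [0.489, 0.3889, 0.0672]
ee_rot: [[0.986, -0.166, 0.002], [-0.166, -0.986, 0.002], [0.002, -0.002, -1.0]]
wrist_force: [-0.1, 0.3, -0.9]
gripper_width: 0.227
gripper_force: 29.9
```

Run:
```python
from h import *
q=r.sense();print(np.round(q['tcp_pos'],4),np.round(q['ee_rot'],4).tolist(),np.round(q['wrist_force'],2),np.degrees(np.arctan2(q['ee_rot'][1][0],q['ee_rot'][0][0])))
w=cap('wrist','w13.png');s=cap('scene','s13.png');d=cap('side','d13.png')
z=q['tcp_pos'][2]-.0196+.006
for x in r.pinpoint('stick_nose','scene'): print(round(x['score'],2),np.round(atz(s,x['centre'],z),4))
cv2.imwrite('pics/w13c.png',np.hstack([cv2.resize(w['img'][60:310,220:440,::-1],(440,500)),cv2.resize(s['img'][110:190,300:350,::-1],(312,500))]))
```

```text
[0.489  0.3889 0.0672] [[0.9862, -0.1658, 0.0021], [-0.1658, -0.9862, 0.0021], [0.0017, -0.0024, -1.0]] [-0.11  0.35 -0.88] -9.544728718778325
0.87 [0.1957 0.2367 0.0536]
0.6 [0.2499 0.1548 0.0536]
0.49 [0.35   0.4181 0.0536]
```

View pics/w13c.png

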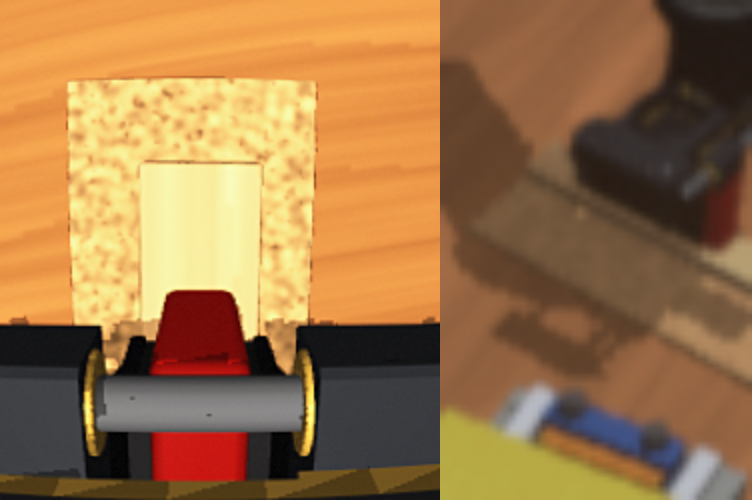

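Last picture: the stick is aligned with the pad and centred on it, and the blade looks level. Setting it down slowly.

>>> {"op": "move_arm", "data": {
  "series": [
    [[0,0,0],[0,0,0.03],0],
    [[0,0,0],[0,0,0.02],0],
    [[0,0,0],[0,0,0.014],0],
    [[0,0,0],[0,0,0.008],0],
    [[0,0,0],[0,0,0.004],0],
    [[0,0,0],[0,0,0],0],
    [[0,0,0],[0,0,0],0]
  ]
}}

```text
time_s: 31.15
tcp_pos: [0.4884, 0.3884, 0.0279]
ee_rot: [[0.986, -0.166, 0.001], [-0.166, -0.986, 0.0], [0.0, -0.001, -1.0]]
wrist_force: [0.2, 0.1, -2.1]
gripper_width: 0.228
gripper_force: 29.9
```

>>> {"op": "move_arm", "data": {
  "series": [
    [[0,0,0],[0,0,0.002],0],
    [[0,0,0],[0,0,0.002],0],
    [[0,0,0],[0,0,0],0]
  ]
}}

```text
time_s: 31.45
tcp_pos: [0.4883, 0.3882, 0.0256]
ee_rot: [[0.986, -0.166, 0.0], [-0.166, -0.986, 0.0], [0.0, -0.0, -1.0]]
wrist_force: [-0.6, -0.3, -1.4]
gripper_width: 0.23
gripper_force: 29.9
```

>>> {"op": "move_arm", "data": {
  "series": [
    [[0,0,0],[0,0,0.001],0],
    [[0,0,0],[0,0,0],0]
  ]
}}

```text
time_s: 31.65
tcp_pos: [0.4882, 0.3882, 0.0256]
ee_rot: [[0.986, -0.166, 0.0], [-0.166, -0.986, 0.0], [0.0, -0.0, -1.0]]
wrist_force: [-1.5, 0.2, 2.1]
gripper_width: 0.228
gripper_force: 29.9
```

>>> {"op": "move_arm", "data": {
  "series": [
    [[0,0,0],[0,0,0.001],0],
    [[0,0,0],[0,0,0],0]
  ]
}}

```text
time_s: 31.85
tcp_pos: [0.4882, 0.3882, 0.0256]
ee_rot: [[0.986, -0.166, 0.0], [-0.166, -0.986, 0.0], [0.0, -0.0, -1.0]]
wrist_force: [-1.2, -1.3, 5.4]
gripper_width: 0.227
gripper_force: 29.9
```

>>> {"op": "move_arm", "data": {
  "series": [
    [[0,0,0],[0,0,-0.001],0],
    [[0,0,0],[0,0,0],0.7],
    [[0,0,0],[0,0,0],0.7],
    [[0,0,0],[0,0,0],0.7],
    [[0,0,0],[0,0,0],0.7],
    [[0,0,0],[0,0,0],0.7],
    [[0,0,0],[0,0,0],0.7],
    [[0,0,0],[0,0,0],0.7],
    [[0,0,0],[0,0,0],0.7]
  ]
}}

```text
time_s: 32.75
tcp_pos: [0.4882, 0.3881, 0.025]
ee_rot: [[0.986, -0.166, -0.0], [-0.166, -0.986, 0.0], [-0.0, -0.0, -1.0]]
wrist_force: [0.2, -0.1, -0.4]
gripper_width: 0.698
gripper_force: 0.0
```

>>> {"op": "move_arm", "data": {
  "series": [
    [[0,0,0],[0,0,-0.01],0.7],
    [[0,0,0],[0,0,-0.03],0.7],
    [[0,0,0],[0,0,-0.06],0.7],
    [[0,0,0],[0,0,-0.08],0.7],
    [[0,0,0],[0,0,-0.08],0.7],
    [[0,0,0],[0,0,-0.08],0.7],
    [[0,0,0],[-0.06,0,-0.04],0.7],
    [[0,0,0],[-0.08,0,0],0.7],
    [[0,0,0],[-0.08,0,0],0.7],
    [[0,0,0],[0,0,0],0.7],
    [[0,0,0],[0,0,0],0.7],
    [[0,0,0],[0,0,0],0.7]
  ]
}}

```text
time_s: 33.95
tcp_pos: [0.3803, 0.4065, 0.2153]
ee_rot: [[0.986, -0.166, 0.0], [-0.166, -0.986, 0.0], [0.0, -0.0, -1.0]]
wrist_force: [-0.1, -0.7, 0.1]
gripper_width: 0.701
gripper_force: 0.0
```

```bash
python3 - <<'E'
from h import *
q=r.sense();print(np.round(q['tcp_pos'],4),q['gripper_width'],q['time_s'])
w=cap('wrist','w14.png');d=cap('side','d14.png')
for t,z in(('push_stick',.006),('stick_nose',.012),('stick_pad',0)):
    for x in r.pinpoint(t,'wrist')[:2]: print(t,round(x['score'],2),np.round(atz(w,x['centre'],z,1),4))
for t,z in(('push_stick',.018),('stick_pad',.006)):
    for m in r.cut_out(t,'wrist')[:1]:
        ys,xs=np.nonzero(m['pixels']);P=np.array([atz(w,(x,y),z,1)[:2] for x,y in zip(xs,ys)],np.float32)*1000
        print(t,len(xs),cv2.minAreaRect(P))
E
python3 b.py 15
```

```text
[0.3803 0.4065 0.2153] 0.7014870196397205 33.95
push_stick 0.77 [0.2083 0.3906 0.006 ]
push_stick 0.7 [0.4874 0.3846 0.006 ]
stick_nose 0.73 [0.3621 0.4137 0.012 ]
stick_nose 0.69 [0.5176 0.1429 0.012 ]
stick_pad 0.95 [0.4532 0.3926 0.    ]
stick_pad 0.67 [0.5192 0.0512 0.    ]
push_stick 2850 ((330.9734191894531, 122.43119049072266), (90.326171875, 119.80144500732422), 63.83147430419922)
stick_pad 10183 ((452.0618896484375, 398.8104248046875), (91.25138854980469, 250.76034545898438), 80.223876953125)
[0.3802 0.4062 0.2147] [[0.986, -0.1669, -0.0002], [-0.1669, -0.986, -0.0005], [-0.0001, 0.0005, -1.0]] [-0.21  0.15  0.2 ] [-0.09  0.05  0.02]
-0.03 100:152,144,129 104:154,146,132 108:154,148,132 112:156,152,135 116:151,142,128 120:147,140,125 124:146,139,123 128:142,136,122 132:143,138,123 136:141,135,121 140:143,134,120 144:146,140,126 148:155,148,132 152:168,162,145 156:179,172,155 160:185,176,159 164:191,184,165
-0.01 100:185,177,158 104:186,178,159 108:187,178,159 112:184,176,157 116:184,176,159 120:185,177,159 124:180,175,158 128:180,171,155 132:180,171,154 136:176,168,152 140:176,168,150 144:175,167,150 148:177,169,154 152:181,173,158 156:190,185,165 160:194,192,172 164:192,194,175
0.01 100:193,195,177 104:191,195,177 108:195,198,182 112:194,196,179 116:193,195,177 120:192,195,175 124:192,194,175 128:193,194,175 132:196,195,176 136:192,192,173 140:192,192,174 144:191,190,172 148:191,190,171 152:191,189,169 156:192,192,173 160:196,198,182 164:192,195,182
0.03 100:192,197,187 104:191,195,186 108:190,194,184 112:192,196,186 116:194,197,185 120:193,195,184 124:193,196,186 128:192,196,185 132:193,195,185 136:195,197,187 140:193,195,184 144:192,196,184 148:192,195,185 152:193,196,186 156:194,197,187 160:192,196,185 164:193,197,189
```

```bash
python3 -c "
from station import r
print(r.finish_job())"
```

```text
the job is handed in; nothing more can be done
None
```

The job is handed in: the panel was pushed home and square against the orange buffer and pressed there at about 15 N for a second. The push stick is back blade down on its cork pad and released, with about 34 s on the clock. I saw the panel still seated just after the stick withdrew; the arm blocked that view in the last check.

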